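Post the sealed filings tin into the scrap box and lock it

ROBOT

A 6-joint arm with a two-finger parallel gripper is mounted at the origin on the work surface. World frame = base frame: x ahead of the robot, y to its left, z up, the work surface at z = 0. Lengths are in m, angles in rad, forces in N, time in s.
With the tool pointing down it reaches from about 0.225 to 0.875 m from the base axis. Payload 3.4 kg.
Tool frame: the origin (TCP) lies where the fingers leave the gripper's body, on its centre line; the fingertips stand 73 mm ahead of it and the grasp point (between the pads) lies 54 mm ahead of it; z points along the fingers, y is the line along which they close (so a half turn about z gives the same grasp; the last joint's range is limited). The gripper opens to 85 mm and grips with 20 to 120 N. Pads are 22 mm wide; open, the fingers measure 114 mm over their backs; the gripper's body (76 mm by 85 mm) begins 54 mm behind the grasp point. The pads swing forward as they close: fully open they stand 13 mm farther back than shut.
Start: joints at [-1.307, 0.276, 1.505, -0, 1.361, -0.121], TCP at [0.216, -0.533, 0.304] pointing down, gripper open.
Joint ranges: [-2.89, 2.89], [-0.75, 2.08], [0.22, 2.7], [-1.18, 4.32], [0.11, 2.71], [-2.7, 2.7]. Speed limits (rad/s): [2.57, 2.57, 3.14, 3.14, 3.14, 3.14].

INTERFACE

Orientations are given as a unit quaternion [w, x, y, z].
In Python, from workcell import bot gives the robot as it stands.
- The arm moves only by the tool step_arm, never from a script. Its argument "plan" is a list of rows, each an object of numbers: "tx", "ty", "tz": the shift along the tool's x, y, z scaled (see below); "rx", "ry", "rz": the turn, a rotation vector about the tool's x, y, z scaled (see below); "jaw": the opening, from -1 (shut) to 1 (fully open). A call has 1 to 12 rows; each row is the pose to reach, as a shift and turn from the pose commanded when the call began, along the tool's axes at that moment, turning the shorter way round; what a row does not reach only later rows make up. The controller multiplies each number of a shift by 0.3 m and each number of a turn by 360 degrees. A row lasts 1/10 s, in which the tool goes at most 50 mm and 8.59 degrees, less where a joint would pass 70% of its speed; a pose out of reach is approached as far as the arm can. A call with a number of a shift or a turn outside -1 to 1 is refused whole. A call with a gripper value outside its range is refused whole. The fingers move at their own pace and stop on an object; the grip force is fixed at half the most. Time passes only in rows, so rows that repeat a pose let the fingers close. It gives the time, the measured TCP pose, the force, the opening and the grip force at its end, in the units of the state.
- bot.read_state(): the state, without advancing time (a new reading comes with each control period).
- bot.camera(name): name is "side" or "top"; returns the picture (400x640x3 uint8, red, green, blue); there is no depth.
- bot.camera_model(name): a dict with "vertical_fov" (degrees; the focal length in pixels is half the picture's height over the tangent of half this angle, whatever the lens; pixels are square), "cx", "cy" (the principal point, pixels), "k1" (the pictures are not rectified: a ray, as slopes to the right and down, at radius r is drawn at 1 + k1 r^2 times it, then the intrinsics apply), "rvec" (rotation vector, rad) and "tvec" (3), from world to camera coordinates, as OpenCV has them. Camera axes: x right, y down, z forward; pixel columns grow to the right and rows downward; lengths in m; the calibration is good to about 2 mm. A picture is of the moment at which its call begins. camera_model takes no time and is no camera call.
- bot.job_done(): hands the job in; it is judged then, once.
Trained networks look in the newest picture that a camera, given by its name, has taken for a name from the list of things; names that differ only in an ending like _2 or _b are one class to them, and where a whole thing is asked for, a point or a joint stands for the part that bears it (a point fixed in the world has none). Each returns a list of dicts, best first, with "conf" (0 to 1); they miss things now and then, are a little off and sometimes report something else, mostly with a low value. They report only what shows in the picture. A call takes as long as a camera call. They do not tell look-alikes from the thing itself.
- bot.trace(label, camera): "pixels" (400x640 bool, what is visible of it) and "centre" ([row, column] as shares, 0 to 1, of the picture: columns of its width, rows of its height, amid what is visible of it).
- bot.pinpoint(label, camera): "centre" ([row, column] as shares, 0 to 1, of the picture: columns of its width, rows of its height: a listed point, or the origin of a listed thing).
The state is a dict: "time_s": time; "qpos": joint angles; "joint_vel": joint speeds; "tau": joint torques, N m; "position": TCP position; "tool_rot": TCP orientation; "ft_force": force on the tool from outside, world axes, zero at the start; "ft_torque": the same for the moment, N m; "gripper_width": opening from 0.0 (shut) to 1.0 (fully open); "finger_force": force on a finger pad.
Only numpy, scipy, OpenCV 4.12 (cv2) and the standard library are available. Lean on these libraries where they do the work, as an engineer would, in place of code of your own. Each camera call takes 0.05 s, during which the arm holds its last target. There are 200 camera calls.

TASK

The flat tin with the brass screw cap and yellow band holds the day's gold filings, sealed for the refiner. Post it base first into the slot of the clear-sided scrap box, pushing the sprung flap open with the tin itself, until it is right inside and the flap has sprung shut behind it. Then draw the shutter by its red tab fully across the slot, and leave the open tin and the rest of the bench as they are.

Things in the scene. Friction and masses are not known exactly. Their poses are not given: they have to be found in the camera images.
- tin_mid (a point): Centre of the capped tin, half-way up (63 mm above its base). Flat rectangular aluminium tin, loose, about 0.27 kg, standing upright: body 32 mm thick (its x) by 60 mm wide (its y) by 110 mm tall, yellow band round the middle, brass screw cap 26 mm in diameter and 16 mm tall on top (126 mm in all). Its z points up to the cap. It is the same turned half round.
- slot (a point): Centre of the posting slot, at the level of the scrap box's flat steel top, 195 mm above the bench. Slot: 44 mm along this frame's x, 76 mm along its y; z up. The box is fixed, 210 mm (x) by 150 mm (y), clear panels, inner floor 191 mm below the slot, its centre 45 mm to +x of the slot. Shutter guides 8 mm wide, 10 mm high run along x at 50 mm to either side.
- flap (a joint): Angle of the steel flap under the slot, rad: 0 shut (level, 7 mm below the box top), about 1.4 when pushed down beside a passing tin, 1.5 at its stop. Hinged under the slot's +x long edge, 25 mm from the slot's centre; it swings down into the box and is sprung shut. A tin pressed straight down on it meets some 5 to 10 N at first, less further on.
- shutter (a joint): Travel of the slot's locking shutter, m: 0 slot wide open, 0.056 fully shut, its end stop. It slides along the slot frame's -x as this grows, in guides on the box top, with light friction (about 2 N), and stays where it is left.
- shutter_tab (a point): Grip point on the shutter's red upright tab, 24 mm above the box top. The tab is 10 mm thick along the slot frame's x, 44 mm wide along its y, and its top is 38 mm above the box top. It moves with the shutter; the aluminium plate under it lies 1 to 4 mm above the box top.
- open_tin_mid (a point): Centre of the second tin, half-way up (55 mm above its base): same 32 by 60 by 110 mm body with a blue band but no cap, open at the top and still in use. Not to be moved.
- charcoal_mid (a point): Middle of the black charcoal soldering block, 75 by 140 by 30 mm, lying loose on the bench. Bystander.
- hammer: Hammer, 240 mm long, lying on the bench along its x; origin under its centre. Bystander.
- brush: Bench brush, 200 mm long, lying on the bench along its x; origin under its centre. Bystander.
- handpiece: Handpiece with a blue wheel on its wooden rest, 210 mm long along its x, 45 mm high; origin under the rest. Bystander.
- caliper: Calliper, 200 mm long along its x, 10 mm high, flat on the bench; origin under its centre. Bystander.
- loupe: Black loupe, 38 mm in diameter, 40 mm high, standing on the bench; origin under its centre. Bystander.
- flap_lip (a point): Free edge of the flap, 47 mm from its hinge. With its base 50 mm or more below the box top, an upright tin holds the flap fully open. Let go there, it normally slides in by its own weight (let go shallower, the spring tips it back out); if it hangs in the flap it can be pressed on down from its cap.
Things that resemble listed ones, but are neither listed nor needed, are in the scene too. Leave any orange look-alike of the part that bears tin_mid alone.

How it is judged:
By the outcome, as a careful person would: the job done as asked, in the order asked, and still so for the second after the job is handed in, with the robot touching nothing.
It also fails if it takes over 48 s, if anything falls off the work surface, if the arm or the gripper's body presses on something with over 40 N, if the wrist force passes 120 N, or if a joint passes its speed limit or range.

## Working session

There is one attempt and no reset: what is moved stays moved. The work goes in short steps, Python scripts to look and compute and a tool call to move; the robot and the scene stay as the last step left them, time stands still between calls to the robot, and variables do not carry over. Pictures are saved under pics/ and viewed, at most 10 in all, crops included, and the job is handed in when it is done.

Besides the shell and the picture viewer there is one more tool, called as name(argument=value, ...) on one line, values as JSON. step_arm: Moves the arm, as the interface text tells. Shifts and turns lie within -1 to 1; 1 stands for 0.3 m of shift or 360 degrees of turn. Its arguments: {"type":"object","properties":{"plan":{"type":"array"}},"required":["plan"]}

```bash
mkdir -p pics; cat > h.py <<'E'
import numpy as np, cv2
from workcell import bot
from scipy.spatial.transform import Rotation as R
def K(c):
    m=bot.camera_model(c); f=200/np.tan(np.radians(m['vertical_fov'])/2)
    return m,np.array([[f,0,m['cx']],[0,f,m['cy']],[0,0,1.]]),np.array([m['k1'],0,0,0,0.])
def und(c,uv):
    m,k,d=K(c); p=np.array(uv,float)-[m['cx'],m['cy']]; p/=k[0,0]
    q=p.copy()
    for _ in range(30): q=p/(1+m['k1']*(q@q))
    Rm=R.from_rotvec(np.ravel(m['rvec'])).as_matrix(); t=np.ravel(m['tvec'])
    return -Rm.T@t, Rm.T@np.r_[q,1]
def at_z(c,uv,z):
    o,d=und(c,uv); return o+d*(z-o[2])/d[2]
def proj(c,P):
    m,k,d=K(c); P=np.atleast_2d(P)
    return cv2.projectPoints(P.astype(float),np.ravel(m['rvec']).astype(float),np.ravel(m['tvec']).astype(float),k,d)[0][:,0]
def tri(uv1,uv2):
    o1,d1=und('side',uv1);o2,d2=und('top',uv2)
    d1/=np.linalg.norm(d1);d2/=np.linalg.norm(d2)
    s=np.linalg.lstsq(np.c_[d1,-d2],o2-o1,rcond=None)[0]
    a,b=o1+s[0]*d1,o2+s[1]*d2
    return (a+b)/2,np.linalg.norm(a-b)
def px(r): return np.array([r['centre'][1]*640,r['centre'][0]*400])
E
python3 - <<'E'
from h import *
for c in('side','top'):
    cv2.imwrite(f'pics/{c}0.png',bot.camera(c)[:,:,::-1])
    o,d=und(c,(320,200));print(c,o.round(3),d.round(2))
    for l in('tin_mid','slot','shutter_tab','open_tin_mid','flap_lip'):
        print(c,l,[(px(r).round(1),round(r['conf'],2)) for r in bot.pinpoint(l,c)])
s=bot.read_state();print(s['time_s'],s['position'],s['tool_rot'],s['gripper_width'])
E
```

```text
side [0.244 0.804 0.673] [ 0.21 -0.81 -0.55]
side tin_mid [(array([316.8, 181.5]), 0.64), (array([275. , 180.4]), 0.56)]
side slot [(array([281.8, 185.2]), 0.61)]
side shutter_tab [(array([243.7, 177.6]), 0.6)]
side open_tin_mid [(array([350.4, 160.2]), 0.63)]
side flap_lip [(array([379.5, 197.7]), 0.7), (array([290.2, 183. ]), 0.64)]
top [0.319 0.032 1.143] [ 0.14  0.01 -0.99]
top tin_mid [(array([395.8, 147.8]), 0.74), (array([401.1, 182.8]), 0.7)]
top slot [(array([313.5, 172.9]), 0.79)]
top shutter_tab []
top open_tin_mid [(array([462.2, 206.2]), 0.81)]
top flap_lip [(array([316.2, 181.4]), 0.78)]
0.6 [ 0.21581962 -0.5329918   0.30394265] [6.23082153e-05 9.81550685e-01 1.91202115e-01 1.19648890e-05] 1.0020208995863924
```

View pics/side0.png

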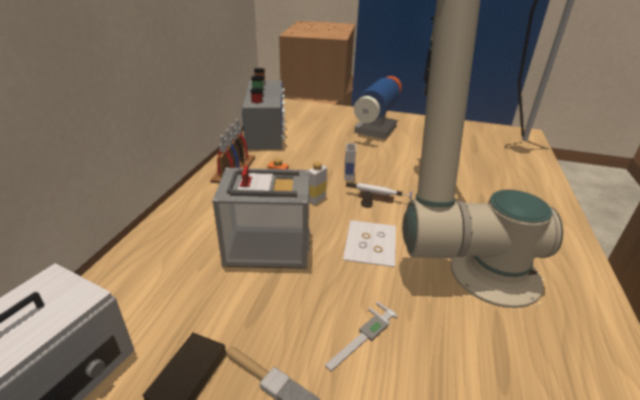

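View pics/top0.png

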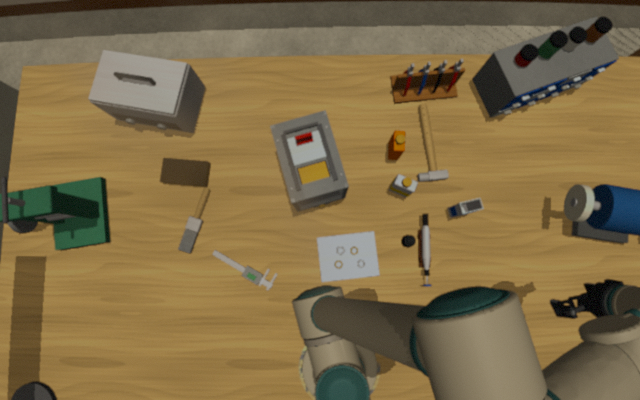

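The side view shows the clear box with its red tab at (244,177), the slot near (283,185), a grey tin with brass cap at (317,182), an orange item at (277,165) and the open blue-band tin at (350,162). The top view shows the box at (310,160) and the tab at (304,139). The capped-tin candidates there are the orange one at (397,145) and the grey one at (404,184). The grey one has the brass cap and yellow band, so it fits. I'll confirm that in one crop.

```bash
python3 - <<'E'
from h import *
a=cv2.imread('pics/top0.png')[90:230,260:500];b=cv2.imread('pics/side0.png')[140:280,200:410]
a=cv2.resize(a,(480,280),interpolation=2);b=cv2.resize(b,(450,300),interpolation=2)
o=np.zeros((580,480,3),np.uint8);o[:280]=a;o[280:,:450]=b
cv2.imwrite('pics/crop.png',o)
print('tin',tri((316.8,181.5),(401.1,182.8)),at_z('top',(401.1,182.8),.063))
print('slot',tri((281.8,185.2),(313.5,172.9)),at_z('top',(313.5,172.9),.195),at_z('side',(281.8,185.2),.195))
print('tab',at_z('side',(243.7,177.6),.219),at_z('top',(304,139),.233))
print('open',tri((350.4,160.2),(462.2,206.2)))
for l in('tin_mid','open_tin_mid','shutter'):
  for c in('top','side'):
    if c=='side' : bot.camera(c)
    else: bot.camera(c)
    for r in bot.trace(l,c):
        m=r['pixels'].astype(np.uint8);print(l,c,px(r).round(1),round(r['conf'],2),m.sum(),cv2.minAreaRect(cv2.findNonZero(m)))
E
```

```text
tin (array([ 0.51515064, -0.18432256,  0.0664316 ]), np.float64(0.009889818646517865)) [ 0.52074429 -0.18430525  0.063     ]
slot (array([0.52684146, 0.06218608, 0.19186332]), np.float64(0.0038102458930446177)) [0.52426399 0.06164232 0.195     ] [0.52703449 0.06682398 0.195     ]
tab [0.6070543  0.09906326 0.219     ] [0.60129163 0.08309329 0.233     ]
open (array([ 0.44626975, -0.3559989 ,  0.06480967]), np.float64(0.00910259322234506))
tin_mid top [399.  184.4] 0.91 454 ((402.9000244140625, 185.1999969482422), (24.149534225463867, 20.124608993530273), 26.56505012512207)
tin_mid top [395.6 148.3] 0.87 432 ((396.0, 145.5), (29.0, 16.0), 90.0)
tin_mid side [317.  180.1] 0.7 624 ((318.5, 182.5), (41.0, 17.0), 90.0)
tin_mid side [275.5 166.2] 0.68 117 ((278.0, 163.0), (8.0, 18.0), 90.0)
tin_mid side [367.1 200.6] 0.52 167 ((366.9554748535156, 198.94554138183594), (11.24392032623291, 16.219106674194336), 5.710593223571777)
open_tin_mid top [463.5 208.8] 0.81 455 ((465.2647399902344, 207.05886840820312), (13.339458465576172, 36.38034439086914), 75.96376037597656)
open_tin_mid side [349.8 161.3] 0.68 387 ((350.041015625, 161.04917907714844), (10.773754119873047, 36.66697692871094), 5.19442892074585)
shutter side [254.7 182.9] 0.97 619 ((255.8299560546875, 178.6899871826172), (32.1026496887207, 24.607318878173828), 8.130102157592773)
```

View pics/crop.png

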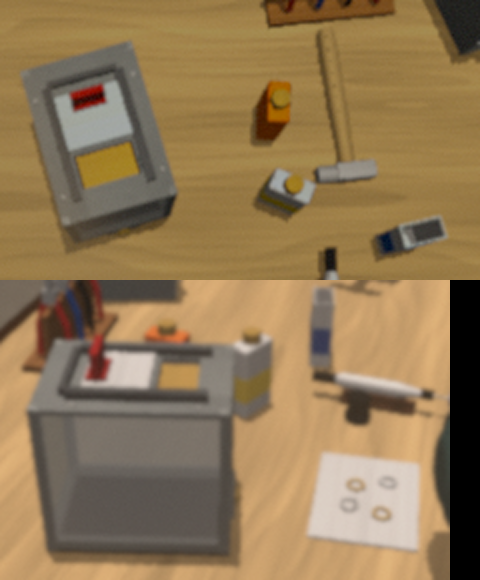

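The crop confirms it: the grey tin, with yellow band and brass cap, stands at crop (285,190), which is top (402,185). The orange look-alike is at crop (275,110). Next I fit both poses.

```bash
cat > fit.py <<'E'
from h import *
from scipy.optimize import differential_evolution as DE
def w(p,L):
    c,s=np.cos(p[2]),np.sin(p[2]); L=np.array(L,float)
    return np.c_[p[0]+c*L[:,0]-s*L[:,1],p[1]+s*L[:,0]+c*L[:,1],L[:,2]]
th=np.linspace(0,2*np.pi,24)
TIN=[(sx*.016,sy*.03,z) for sx in(-1,1) for sy in(-1,1) for z in(0,.11)]
CAP=[(.013*np.cos(t),.013*np.sin(t),z) for t in th for z in(.11,.126)]
S=8
def hull(c,P,sh=4):
    m=np.zeros((400*sh,640*sh),np.uint8)
    cv2.fillConvexPoly(m,cv2.convexHull(((proj(c,P)+.5)*sh).astype(np.float32)).astype(np.int32),1); return m
def fit_tin(masks,x0,cap=True,yaw=(-np.pi/2,np.pi/2),r=.02):
    big={c:cv2.resize(m,None,fx=4,fy=4,interpolation=0) for c,m in masks.items()}
    def cost(p):
        t=0
        for c,B in big.items():
            m=hull(c,w(p,TIN))
            if cap:m|=hull(c,w(p,CAP))
            t-=(m&B).sum()/(m|B).sum()
        return t
    return DE(cost,[(x0[0]-r,x0[0]+r),(x0[1]-r,x0[1]+r),yaw],seed=1,popsize=10,maxiter=25,polish=False)
E
python3 - <<'E'
from fit import *
M={};img={}
for c in('top','side'):
    img[c]=bot.camera(c)
    M[c]=bot.trace('tin_mid',c)
def near(c,uv):
    return min(M[c],key=lambda r:np.hypot(*(px(r)-uv)))['pixels'].astype(np.uint8)
ms={'top':near('top',(401,184)),'side':near('side',(317,180))}
r=fit_tin(ms,(.515,-.184));print('tin',r.x.round(4),np.degrees(r.x[2]),r.fun)
for c in ms:
    q=fit_tin({c:ms[c]},(.515,-.184));print(c,q.x.round(4),np.degrees(q.x[2]),q.fun)
# box outline fit
def dense(P,n=60):
    P=np.array(P,float);return np.concatenate([P[i]+(P[(i+1)%len(P)]-P[i])*np.linspace(0,1,n)[:,None] for i in range(len(P))])
def rect(cx,hx,hy,z): return [(cx-hx,-hy,z),(cx+hx,-hy,z),(cx+hx,hy,z),(cx-hx,hy,z)]
L=np.concatenate([dense(rect(.045,.105,.075,.195))])
G={}
for c in img:
    g=cv2.GaussianBlur(img[c],(0,0),.8).astype(np.float32)
    G[c]=np.sqrt(sum(cv2.Sobel(g[:,:,k],5,1,0)**2+cv2.Sobel(g[:,:,k],5,0,1)**2 for k in range(3)));G[c]=np.minimum(G[c],200)
def sc(p,cs):
    t=0
    for c in cs:
        q=proj(c,w(p,L)).astype(np.float32)
        t-=cv2.remap(G[c],q[:,:1],q[:,1:],1).mean()
    return t
for cs in(['top'],['side'],['top','side']):
    b=DE(sc,[(.495,.555),(.03,.1),(.1,.5)],args=(cs,),seed=1,popsize=15,maxiter=50);print('box',cs,b.x.round(4),np.degrees(b.x[2]),b.fun)
# colours
hsv=cv2.cvtColor(img['top'],cv2.COLOR_RGB2HSV)
sub=np.zeros((400,640),np.uint8);sub[110:200,270:350]=1
for n,lo,hi in(('red',(0,150,100),(8,255,255)),('yel',(15,150,130),(30,255,255))):
    k=cv2.inRange(hsv,lo,hi)*sub
    mr=cv2.minAreaRect(cv2.findNonZero(k));print(n,mr)
    z=.233 if n=='red' else .19
    print(at_z('top',mr[0],z), np.array([at_z('top',u,z) for u in cv2.boxPoints(mr)]).round(3).tolist())
out=[]
for c in('top','side'):
    o=cv2.resize(img[c][:,:,::-1],None,fx=4,fy=4,interpolation=2)
    for q in(w(b.x,dense(rect(.045,.105,.075,.195))),w(b.x,dense(rect(0,.022,.038,.195))),w(r.x,dense(rect(0,.016,.03,.11))),w(r.x,dense(rect(0,.016,.03,0)))):
        for u in (proj(c,q)+.5)*4: cv2.circle(o,(int(u[0]),int(u[1])),0,(0,255,0),-1)
    out.append(o[100*4:210*4,265*4:425*4] if c=='top' else o[150*4:275*4,205*4:345*4])
H=[cv2.resize(x,(640,int(x.shape[0]*640/x.shape[1]))) for x in out]
H=[cv2.resize(x,None,fx=.8,fy=.8) for x in H]
H=[H[0],cv2.resize(H[1],None,fx=.5,fy=.5)] if H[0].shape[0]+H[1].shape[0]>10000 else H
cv2.imwrite('pics/ov.png',np.hstack([cv2.resize(H[0],(400,275)),cv2.resize(H[1],(400,357))[:275]]) if 0 else cv2.resize(out[0],(800,550)))
cv2.imwrite('pics/ov2.png',cv2.resize(out[1],(640,571)))
E
```

```text
tin [ 0.5128 -0.1891 -0.3507] -20.09504475777418 -1.7122766137472958
top [ 0.5138 -0.1881 -0.4207] -24.103935038475647 -0.9335061568373298
side [ 0.5078 -0.1934 -0.1306] -7.481799799263906 -0.9120221096269Traceback (most recent call last):
  File "<stdin>", line 28, in <module>
    return fun(*args, **kwargs)
    ret = solver.solve()
    next(self)
    ~~~~^^^^^^
    energy = self.func(parameters)
    return self.f(x, *self.args)
           ~~~~~~^^^^^^^^^^^^^^^
  File "<stdin>", line 24, in sc
  File "h.py", line 16, in proj
    m,k,d=K(c); P=np.atleast_2d(P)
          ~^^^
  File "h.py", line 5, in K
    m=bot.camera_model(c); f=200/np.tan(np.radians(m['vertical_fov'])/2)
ValueError: time passes only in moves, steps and waits
```

```bash
sed -i 's/^def K(c):/import functools\n@functools.cache\ndef K(c):/' h.py
cat > boxfit.py <<'E'
from fit import *
def dense(P,n=60):
    P=np.array(P,float);return np.concatenate([P[i]+(P[(i+1)%len(P)]-P[i])*np.linspace(0,1,n)[:,None] for i in range(len(P))])
def rect(cx,hx,hy,z): return [(cx-hx,-hy,z),(cx+hx,-hy,z),(cx+hx,hy,z),(cx-hx,hy,z)]
L=dense(rect(.045,.105,.075,.195))
def gfit(img,cs,bnd,L=L):
    G={}
    for c in cs:
        g=cv2.GaussianBlur(img[c],(0,0),.8).astype(np.float32)
        G[c]=np.minimum(np.sqrt(sum(cv2.Sobel(g[:,:,k],5,1,0)**2+cv2.Sobel(g[:,:,k],5,0,1)**2 for k in range(3))),200)
    def sc(p):
        t=0
        for c in cs:
            q=proj(c,w(p,L)).astype(np.float32)
            t-=cv2.remap(G[c],q[:,:1],q[:,1:],1).mean()
        return t
    return DE(sc,bnd,seed=1,popsize=15,maxiter=50)
E
python3 - <<'E'
from boxfit import *
img={c:cv2.imread(f'pics/{c}0.png')[:,:,::-1].copy() for c in('top','side')}
for cs in(['top'],['side'],['top','side']):
    b=gfit(img,cs,[(.495,.555),(.03,.1),(.1,.5)]);print('box',cs,b.x.round(4),np.degrees(b.x[2]).round(1),b.fun)
r=np.array([.5138,-.1881,-.4207])
hsv=cv2.cvtColor(img['top'],cv2.COLOR_RGB2HSV)
sub=np.zeros((400,640),np.uint8);sub[110:200,270:350]=1
for n,lo,hi,z in(('red',(0,150,100),(8,255,255),.233),('yel',(15,150,130),(30,255,255),.19)):
    mr=cv2.minAreaRect(cv2.findNonZero(cv2.inRange(hsv,lo,hi)*sub))
    print(n,mr,at_z('top',mr[0],z))
out=[]
for c in('top','side'):
    o=cv2.resize(img[c][:,:,::-1],None,fx=4,fy=4,interpolation=2)
    for q,col in((w(b.x,L),(0,255,0)),(w(b.x,dense(rect(0,.022,.038,.195))),(0,255,0)),(w(r,dense(rect(0,.016,.03,.11))),(0,255,0)),(w(r,dense(rect(0,.016,.03,0))),(255,0,255))):
        for u in (proj(c,q)+.5)*4: cv2.circle(o,(int(u[0]),int(u[1])),0,col,-1)
    out.append(o[400:840,1060:1700] if c=='top' else o[600:1100,820:1380])
a=cv2.resize(out[0],(512,352));s=cv2.resize(out[1],(280,250))
cv2.imwrite('pics/ov.png',np.vstack([cv2.resize(out[0],(480,330)),cv2.resize(out[1][:310],(480,266))]))
print(bot.read_state()['time_s'])
E
```

```text
box ['top'] [0.5265 0.0622 0.2691] 15.4 -143.02496337890625
box ['side'] [0.5268 0.0612 0.2715] 15.6 -163.7721710205078
box ['top', 'side'] [0.5266 0.0619 0.2702] 15.5 -306.033447265625
red ((303.56536865234375, 138.07308959960938), (8.507460594177246, 15.085396766662598), 74.74488067626953) [0.60366713 0.08415174 0.233     ]
yel ((313.1509094238281, 172.0282745361328), (15.796462059020996, 28.02155113220215), 74.05460357666016) [0.52761276 0.06266486 0.19      ]
1.4
```

View pics/ov.png

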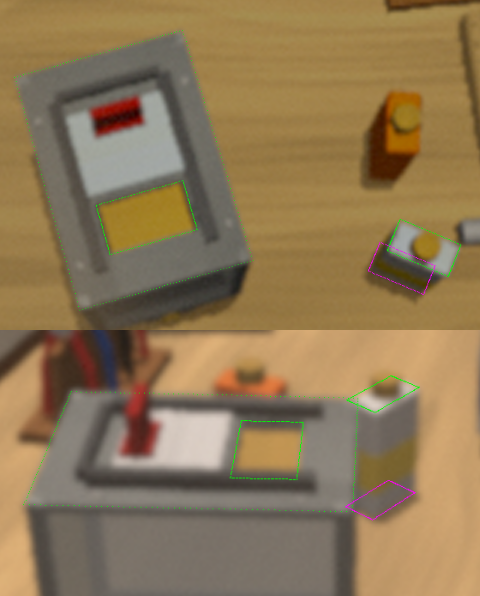

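The overlay shows the box outline and slot lying on the image edges, and the tin outline is close. I'll refine the tin once and compute the approach.

```bash
cat >> h.py <<'E'
def delta(pos,yaw):
    """row numbers to reach TCP pos with tool-y at world yaw (deg), tool down"""
    s=bot.read_state();Rt=R.from_quat(np.roll(s['tool_rot'],-1)).as_matrix()
    d=Rt.T@(np.array(pos)-s['position'])/.3
    best=None
    for y in(yaw,yaw+180):
        a=np.radians(y);yy=np.array([np.cos(a),np.sin(a),0]);z=np.array([0,0,-1.]);T=np.c_[np.cross(yy,z),yy,z]
        rv=R.from_matrix(Rt.T@T).as_rotvec()
        if best is None or np.linalg.norm(rv)<np.linalg.norm(best):best=rv
    print('t',d.round(4),'r',(best/2/np.pi).round(4),'time',s['time_s'],'pos',s['position'].round(4))
E
python3 - <<'E'
from boxfit import *
img={c:cv2.imread(f'pics/{c}0.png')[:,:,::-1].copy() for c in('top','side')}
LT=dense(rect(0,.016,.03,.11))
B=[(.5,.53),(-.205,-.175),(-.65,-.2)]
for cs in(['top'],['side'],['top','side']):
    b=gfit(img,cs,B,LT);print(cs,b.x.round(4),np.degrees(b.x[2]).round(1),b.fun)
print('orange',at_z('top',(398,140),.11),at_z('top',(396,160),0.))
delta((b.x[0],b.x[1],.25),np.degrees(b.x[2]))
delta((.5138,-.1881,.25),-24)
E
```

```text
['top'] [ 0.5113 -0.1871 -0.3978] -22.8 -186.03736877441406
['side'] [ 0.5098 -0.1822 -0.2908] -16.7 -181.56654357910156
['top', 'side'] [ 0.5113 -0.1862 -0.4131] -23.7 -361.2104797363281
orange [ 0.63316655 -0.17151561  0.11      ] [ 0.60345914 -0.18434487  0.        ]
t [ 1.3467 -0.7018  0.1797] r [ 0.     0.    -0.123] time 1.4 pos [ 0.2158 -0.533   0.3039]
t [ 1.3521 -0.6928  0.1797] r [ 0.      0.     -0.1221] time 1.4 pos [ 0.2158 -0.533   0.3039]
```

step_arm(plan=[{"tx": 0.95,"ty": -0.49,"rz": -0.123,"jaw": 1},{"tx": 0.95,"ty": -0.49,"rz": -0.123,"jaw": 1},{"tx": 0.95,"ty": -0.49,"rz": -0.123,"jaw": 1},{"tx": 0.95,"ty": -0.49,"rz": -0.123,"jaw": 1},{"tx": 0.95,"ty": -0.49,"rz": -0.123,"jaw": 1},{"tx": 0.95,"ty": -0.49,"rz": -0.123,"jaw": 1},{"tx": 0.95,"ty": -0.49,"rz": -0.123,"jaw": 1},{"tx": 0.95,"ty": -0.49,"rz": -0.123,"jaw": 1}])

```text
invalid input at $.plan[0]: expected keys tx, ty, tz, rx, ry, rz, jaw
```

```bash
python3 -c "
from h import *
delta((.512,-.187,.25),-23.5);delta((.512,-.187,.149),-23.5)"
```

```text
t [ 1.3479 -0.6984  0.1797] r [ 0.      0.     -0.1235] time 1.4 pos [ 0.2158 -0.533   0.3039]
t [ 1.3479 -0.6985  0.5163] r [ 0.      0.     -0.1235] time 1.4 pos [ 0.2158 -0.533   0.3039]
```

step_arm(plan=[{"tx": 0.95,"ty": -0.49,"tz": 0,"rx": 0,"ry": 0,"rz": -0.1235,"jaw": 1},{"tx": 0.95,"ty": -0.49,"tz": 0,"rx": 0,"ry": 0,"rz": -0.1235,"jaw": 1},{"tx": 0.95,"ty": -0.49,"tz": 0,"rx": 0,"ry": 0,"rz": -0.1235,"jaw": 1},{"tx": 0.95,"ty": -0.49,"tz": 0,"rx": 0,"ry": 0,"rz": -0.1235,"jaw": 1},{"tx": 0.95,"ty": -0.49,"tz": 0,"rx": 0,"ry": 0,"rz": -0.1235,"jaw": 1},{"tx": 0.95,"ty": -0.49,"tz": 0,"rx": 0,"ry": 0,"rz": -0.1235,"jaw": 1},{"tx": 0.95,"ty": -0.49,"tz": 0,"rx": 0,"ry": 0,"rz": -0.1235,"jaw": 1},{"tx": 0.95,"ty": -0.49,"tz": 0,"rx": 0,"ry": 0,"rz": -0.1235,"jaw": 1}])

```text
time_s: 2.2
position: [0.4264, -0.2873, 0.3041]
tool_rot: [-0.0, 0.835, 0.55, 0.001]
ft_force: [-0.8, 0.3, 0.5]
gripper_width: 1.003
finger_force: 0.0
```

```bash
python3 -c "
from h import *
delta((.512,-.187,.25),-23.5);delta((.512,-.187,.149),-23.5)"
```

```text
t [0.4197 0.1301 0.1806] r [ 0.0001 -0.0001  0.0007] time 2.2 pos [ 0.4264 -0.2873  0.3041]
t [0.4194 0.1299 0.5173] r [ 0.0001 -0.0001  0.0007] time 2.2 pos [ 0.4264 -0.2873  0.3041]
```

step_arm(plan=[{"tx": 0.42,"ty": 0.13,"tz": 0,"rx": 0,"ry": 0,"rz": 0,"jaw": 1},{"tx": 0.42,"ty": 0.13,"tz": 0,"rx": 0,"ry": 0,"rz": 0,"jaw": 1},{"tx": 0.42,"ty": 0.13,"tz": 0.0,"rx": 0,"ry": 0,"rz": 0,"jaw": 1},{"tx": 0.42,"ty": 0.13,"tz": 0.1,"rx": 0,"ry": 0,"rz": 0,"jaw": 1},{"tx": 0.42,"ty": 0.13,"tz": 0.18,"rx": 0,"ry": 0,"rz": 0,"jaw": 1},{"tx": 0.42,"ty": 0.13,"tz": 0.18,"rx": 0,"ry": 0,"rz": 0,"jaw": 1}])

```text
time_s: 2.8
position: [0.5088, -0.1896, 0.2467]
tool_rot: [-0.003, 0.836, 0.548, -0.002]
ft_force: [-0.4, -0.2, -0.4]
gripper_width: 1.002
finger_force: 0.0
```

```bash
python3 -c "
from h import *
delta((.512,-.187,.149),-23.5)
a=bot.camera('top');b=bot.camera('side')
p=proj('top',[(.512,-.187,.11)])[0];q=proj('side',[(.512,-.187,.11)])[0]
f=lambda im,u:cv2.resize(im[int(u[1])-45:int(u[1])+45,int(u[0])-50:int(u[0])+50],(400,360),interpolation=2)
cv2.imwrite('pics/pre.png',np.hstack([f(a,p),f(b,q)])[:,:,::-1])"
```

```text
t [0.0122 0.0088 0.3257] r [-0.0012  0.     -0.    ] time 2.8 pos [ 0.5088 -0.1896  0.2467]
```

View pics/pre.png

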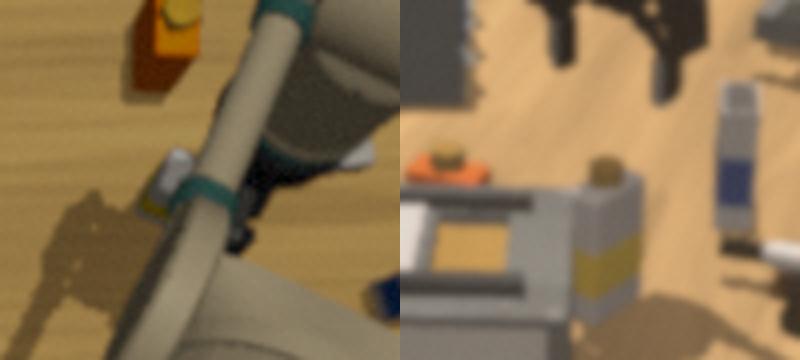

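Side crop: the open fingers straddle the tin's centreline, with fingertips at (562,50) and (665,85) and the tin top at (607,180). I descend now.

step_arm(plan=[{"tx": 0,"ty": 0,"tz": 0.1,"rx": 0,"ry": 0,"rz": 0,"jaw": 1},{"tx": 0,"ty": 0,"tz": 0.2,"rx": 0,"ry": 0,"rz": 0,"jaw": 1},{"tx": 0,"ty": 0,"tz": 0.3,"rx": 0,"ry": 0,"rz": 0,"jaw": 1},{"tx": 0,"ty": 0,"tz": 0.335,"rx": 0,"ry": 0,"rz": 0,"jaw": 1},{"tx": 0,"ty": 0,"tz": 0.335,"rx": 0,"ry": 0,"rz": 0,"jaw": 1},{"tx": 0,"ty": 0,"tz": 0.335,"rx": 0,"ry": 0,"rz": 0,"jaw": 1},{"tx": 0,"ty": 0,"tz": 0.335,"rx": 0,"ry": 0,"rz": 0,"jaw": 1}])

```text
time_s: 3.6
position: [0.512, -0.1905, 0.1513]
tool_rot: [0.002, 0.836, 0.548, 0.001]
ft_force: [-0.6, 0.4, 0.2]
gripper_width: 1.001
finger_force: 0.0
```

```bash
python3 -c "
from h import *
delta((.512,-.187,.149),-23.5)
b=bot.camera('side')
q=proj('side',[(.512,-.187,.11)])[0].astype(int)
cv2.imwrite('pics/pre2.png',cv2.resize(b[q[1]-45:q[1]+45,q[0]-50:q[0]+50],(600,540),interpolation=2)[:,:,::-1])"
```

```text
t [ 0.0108 -0.0046  0.0076] r [ 0.0006  0.0001 -0.    ] time 3.6 pos [ 0.512  -0.1905  0.1513]
```

View pics/pre2.png

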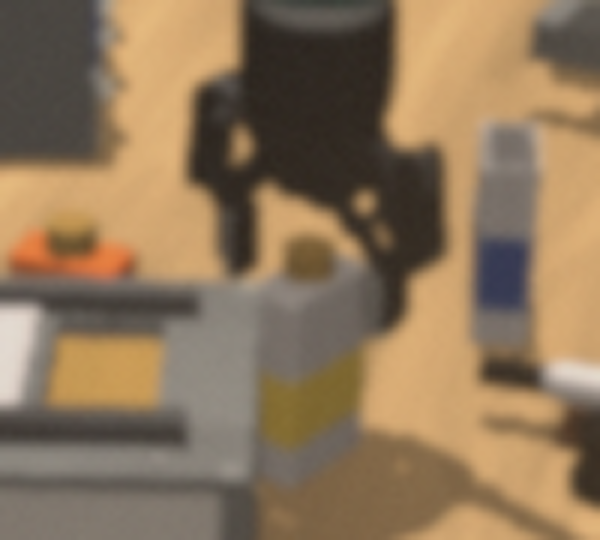

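The fingers straddle the thickness of the capped tin, at crop (240,240) and (385,310), clear of everything else. I close with a 3 mm shift along the tin's width.

step_arm(plan=[{"tx": 0.01,"ty": -0.004,"tz": 0.005,"rx": 0,"ry": 0,"rz": 0,"jaw": 1},{"tx": 0.01,"ty": -0.004,"tz": 0.005,"rx": 0,"ry": 0,"rz": 0,"jaw": 0.0},{"tx": 0.01,"ty": -0.004,"tz": 0.005,"rx": 0,"ry": 0,"rz": 0,"jaw": -0.3},{"tx": 0.01,"ty": -0.004,"tz": 0.005,"rx": 0,"ry": 0,"rz": 0,"jaw": -1},{"tx": 0.01,"ty": -0.004,"tz": 0.005,"rx": 0,"ry": 0,"rz": 0,"jaw": -1},{"tx": 0.01,"ty": -0.004,"tz": 0.005,"rx": 0,"ry": 0,"rz": 0,"jaw": -1},{"tx": 0.01,"ty": -0.004,"tz": 0.005,"rx": 0,"ry": 0,"rz": 0,"jaw": -1},{"tx": 0.01,"ty": -0.004,"tz": 0.005,"rx": 0,"ry": 0,"rz": 0,"jaw": -1},{"tx": 0.01,"ty": -0.004,"tz": 0.005,"rx": 0,"ry": 0,"rz": 0,"jaw": -1}])

```text
time_s: 4.55
position: [0.5115, -0.1868, 0.1481]
tool_rot: [0.001, 0.836, 0.548, 0.0]
ft_force: [2.8, 0.2, 0.7]
gripper_width: 0.367
finger_force: 59.9
```

step_arm(plan=[{"tx": 0,"ty": 0,"tz": -0.1,"rx": 0,"ry": 0,"rz": 0,"jaw": -1},{"tx": 0,"ty": 0,"tz": -0.25,"rx": 0,"ry": 0,"rz": 0,"jaw": -1},{"tx": 0,"ty": 0,"tz": -0.4,"rx": 0,"ry": 0,"rz": 0,"jaw": -1},{"tx": 0,"ty": 0,"tz": -0.55,"rx": 0,"ry": 0,"rz": 0,"jaw": -1},{"tx": 0,"ty": 0,"tz": -0.7,"rx": 0,"ry": 0,"rz": 0,"jaw": -1},{"tx": 0,"ty": 0,"tz": -0.8,"rx": 0,"ry": 0,"rz": 0,"jaw": -1},{"tx": 0,"ty": 0,"tz": -0.8,"rx": 0,"ry": 0,"rz": 0,"jaw": -1},{"tx": 0,"ty": 0,"tz": -0.8,"rx": 0,"ry": 0,"rz": 0,"jaw": -1}])

```text
time_s: 5.35
position: [0.51, -0.1862, 0.3865]
tool_rot: [-0.001, 0.836, 0.548, -0.001]
ft_force: [-0.9, 0.8, -4.3]
gripper_width: 0.369
finger_force: 60.5
```

```bash
python3 -c "
from h import *
delta((.5266,.0619,.388),15.5);print(bot.read_state()['ft_force'])"
```

```text
t [ 0.7803 -0.2791 -0.0041] r [-0.0004 -0.0002 -0.1083] time 5.35 pos [ 0.51   -0.1862  0.3865]
[-0.88948935  0.78136744 -4.34420974]
```

step_arm(plan=[{"tx": 0.13,"ty": -0.046,"tz": 0,"rx": 0,"ry": 0,"rz": -0.02,"jaw": -1},{"tx": 0.28,"ty": -0.1,"tz": 0,"rx": 0,"ry": 0,"rz": -0.04,"jaw": -1},{"tx": 0.43,"ty": -0.154,"tz": 0,"rx": 0,"ry": 0,"rz": -0.062,"jaw": -1},{"tx": 0.57,"ty": -0.204,"tz": 0,"rx": 0,"ry": 0,"rz": -0.084,"jaw": -1},{"tx": 0.7,"ty": -0.25,"tz": 0,"rx": 0,"ry": 0,"rz": -0.102,"jaw": -1},{"tx": 0.78,"ty": -0.279,"tz": 0,"rx": 0,"ry": 0,"rz": -0.108,"jaw": -1},{"tx": 0.78,"ty": -0.279,"tz": 0,"rx": 0,"ry": 0,"rz": -0.108,"jaw": -1},{"tx": 0.78,"ty": -0.279,"tz": 0,"rx": 0,"ry": 0,"rz": -0.108,"jaw": -1},{"tx": 0.78,"ty": -0.279,"tz": 0,"rx": 0,"ry": 0,"rz": -0.108,"jaw": -1}])

```text
time_s: 6.25
position: [0.5269, 0.0607, 0.386]
tool_rot: [-0.001, 0.606, 0.795, -0.002]
ft_force: [0.0, -0.5, -2.3]
gripper_width: 0.368
finger_force: 60.4
```

```bash
python3 - <<'E'
from boxfit import *
delta((.5266,.0619,.388),15.5)
z0=bot.read_state()['position'][2]-.148
b=bot.camera('side')
o=cv2.resize(b[:,:,::-1],None,fx=6,fy=6,interpolation=2)
p=[.5266,.0619,.2702]
for Q,col in((dense(rect(0,.016,.03,z0)),(0,255,0)),(dense(rect(0,.016,.03,z0+.11)),(0,255,0)),(dense(rect(0,.022,.038,.195)),(255,0,255))):
    for u in (proj('side',w(p,Q))+.5)*6: cv2.circle(o,(int(u[0]),int(u[1])),0,col,-1)
u=proj('side',[(.5266,.0619,z0+.03)])[0]*6
cv2.imwrite('pics/over.png',o[int(u[1])-300:int(u[1])+250,int(u[0])-300:int(u[0])+300])
E
```

```text
t [ 0.0041  0.0002 -0.0067] r [-0.0006 -0.     -0.0005] time 6.25 pos [0.5269 0.0607 0.386 ]
```

View pics/over.png

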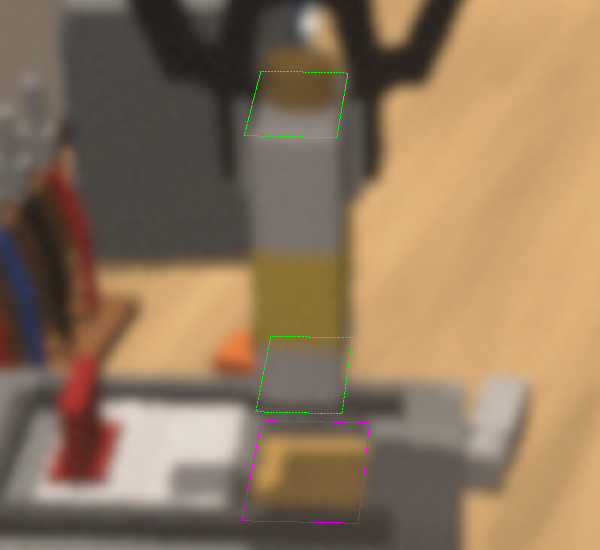

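The tin hangs over the slot as modelled, with the base edge at (265–340, 408) matching the predicted outline and the slot quad directly below. I lower it in two stages.

step_arm(plan=[{"tx": 0.004,"ty": 0,"tz": 0.06,"rx": 0,"ry": 0,"rz": 0,"jaw": -1},{"tx": 0.004,"ty": 0,"tz": 0.12,"rx": 0,"ry": 0,"rz": 0,"jaw": -1},{"tx": 0.004,"ty": 0,"tz": 0.16,"rx": 0,"ry": 0,"rz": 0,"jaw": -1},{"tx": 0.004,"ty": 0,"tz": 0.18,"rx": 0,"ry": 0,"rz": 0,"jaw": -1},{"tx": 0.004,"ty": 0,"tz": 0.2,"rx": 0,"ry": 0,"rz": 0,"jaw": -1},{"tx": 0.004,"ty": 0,"tz": 0.2,"rx": 0,"ry": 0,"rz": 0,"jaw": -1}])

```text
time_s: 6.9
position: [0.527, 0.062, 0.3287]
tool_rot: [0.0, 0.606, 0.795, -0.0]
ft_force: [-2.2, -1.2, 3.2]
gripper_width: 0.364
finger_force: 61.1
```

step_arm(plan=[{"tx": 0,"ty": 0,"tz": 0.03,"rx": 0,"ry": 0,"rz": 0,"jaw": -1},{"tx": 0,"ty": 0,"tz": 0.06,"rx": 0,"ry": 0,"rz": 0,"jaw": -1},{"tx": 0,"ty": 0,"tz": 0.09,"rx": 0,"ry": 0,"rz": 0,"jaw": -1},{"tx": 0,"ty": 0,"tz": 0.12,"rx": 0,"ry": 0,"rz": 0,"jaw": -1},{"tx": 0,"ty": 0,"tz": 0.14,"rx": 0,"ry": 0,"rz": 0,"jaw": -1},{"tx": 0,"ty": 0,"tz": 0.14,"rx": 0,"ry": 0,"rz": 0,"jaw": -1},{"tx": 0,"ty": 0,"tz": 0.14,"rx": 0,"ry": 0,"rz": 0,"jaw": -1}])

```text
time_s: 7.6
position: [0.5268, 0.0627, 0.2851]
tool_rot: [-0.001, 0.606, 0.795, -0.001]
ft_force: [-1.5, 0.2, -4.3]
gripper_width: 0.366
finger_force: 60.1
```

step_arm(plan=[{"tx": 0,"ty": 0,"tz": 0,"rx": 0,"ry": 0,"rz": 0,"jaw": 0.6},{"tx": 0,"ty": 0,"tz": 0,"rx": 0,"ry": 0,"rz": 0,"jaw": 0.6},{"tx": 0,"ty": 0,"tz": 0,"rx": 0,"ry": 0,"rz": 0,"jaw": 0.6},{"tx": 0,"ty": 0,"tz": 0,"rx": 0,"ry": 0,"rz": 0,"jaw": 0.6},{"tx": 0,"ty": 0,"tz": 0,"rx": 0,"ry": 0,"rz": 0,"jaw": 0.6},{"tx": 0,"ty": 0,"tz": 0,"rx": 0,"ry": 0,"rz": 0,"jaw": 0.6}])

```text
time_s: 8.2
position: [0.5272, 0.0626, 0.2861]
tool_rot: [0.0, 0.606, 0.795, 0.0]
ft_force: [-0.2, -0.1, 0.1]
gripper_width: 0.801
finger_force: 0.0
```

```bash
python3 - <<'E'
from h import *
b=bot.camera('side')
cv2.imwrite('pics/rel.png',cv2.resize(b[140:280,200:400],(800,560),interpolation=2)[:,:,::-1])
E
```

```text
(no output)
```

View pics/rel.png

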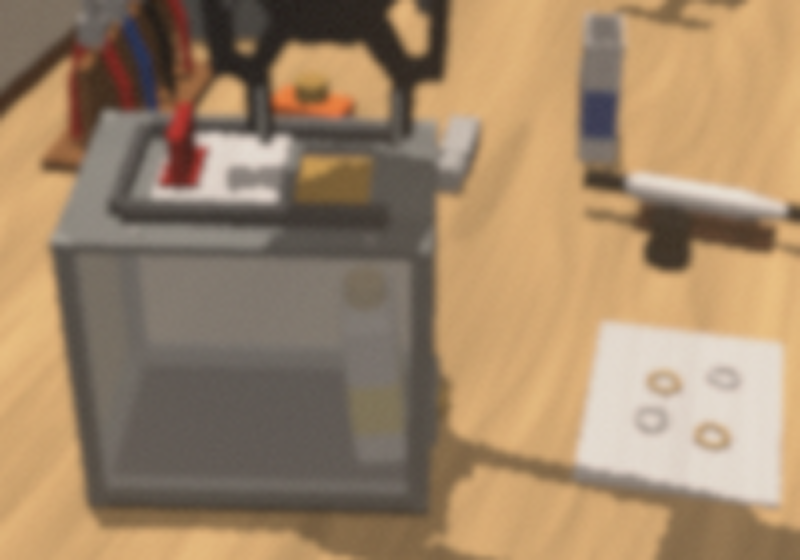

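The tin stands inside the box, seen through the panel with its cap at (365,285). The brass flap is level again at (335,180), and the open tin is undisturbed. Next is the shutter tab at (180,150).

step_arm(plan=[{"tx": 0,"ty": 0,"tz": -0.1,"rx": 0,"ry": 0,"rz": 0,"jaw": 1},{"tx": 0,"ty": 0,"tz": -0.2,"rx": 0,"ry": 0,"rz": 0,"jaw": 1},{"tx": 0,"ty": 0,"tz": -0.2,"rx": 0,"ry": 0,"rz": 0,"jaw": 1},{"tx": 0,"ty": 0.13,"tz": -0.2,"rx": 0,"ry": 0,"rz": 0,"jaw": 1},{"tx": 0,"ty": 0.265,"tz": -0.2,"rx": 0,"ry": 0,"rz": 0,"jaw": 1},{"tx": 0,"ty": 0.265,"tz": -0.2,"rx": 0,"ry": 0,"rz": 0,"jaw": 1},{"tx": 0,"ty": 0.265,"tz": -0.2,"rx": 0,"ry": 0,"rz": 0,"jaw": 1},{"tx": 0,"ty": 0.265,"tz": -0.2,"rx": 0,"ry": 0,"rz": 0,"jaw": 1}])

```text
time_s: 9.05
position: [0.6028, 0.0836, 0.3453]
tool_rot: [-0.001, 0.606, 0.795, -0.001]
ft_force: [-0.2, -0.1, 1.5]
gripper_width: 1.003
finger_force: 0.0
```

```bash
python3 -c "
from h import *
delta((.6037,.0835,.281),15.5)"
```

```text
t [-0.0011  0.0033  0.2142] r [-0.0003 -0.     -0.0003] time 9.05 pos [0.6028 0.0836 0.3453]
```

step_arm(plan=[{"tx": 0,"ty": 0.003,"tz": 0.1,"rx": 0,"ry": 0,"rz": 0,"jaw": 1},{"tx": 0,"ty": 0.003,"tz": 0.18,"rx": 0,"ry": 0,"rz": 0,"jaw": 1},{"tx": 0,"ty": 0.003,"tz": 0.212,"rx": 0,"ry": 0,"rz": 0,"jaw": 1},{"tx": 0,"ty": 0.003,"tz": 0.212,"rx": 0,"ry": 0,"rz": 0,"jaw": 1},{"tx": 0,"ty": 0.003,"tz": 0.212,"rx": 0,"ry": 0,"rz": 0,"jaw": 0},{"tx": 0,"ty": 0.003,"tz": 0.212,"rx": 0,"ry": 0,"rz": 0,"jaw": -0.5},{"tx": 0,"ty": 0.003,"tz": 0.212,"rx": 0,"ry": 0,"rz": 0,"jaw": -1},{"tx": 0,"ty": 0.003,"tz": 0.212,"rx": 0,"ry": 0,"rz": 0,"jaw": -1},{"tx": 0,"ty": 0.003,"tz": 0.212,"rx": 0,"ry": 0,"rz": 0,"jaw": -1},{"tx": 0,"ty": 0.003,"tz": 0.212,"rx": 0,"ry": 0,"rz": 0,"jaw": -1},{"tx": 0,"ty": 0.003,"tz": 0.212,"rx": 0,"ry": 0,"rz": 0,"jaw": -1},{"tx": 0,"ty": 0.003,"tz": 0.212,"rx": 0,"ry": 0,"rz": 0,"jaw": -1}])

```text
time_s: 10.25
position: [0.6052, 0.0841, 0.2831]
tool_rot: [0.001, 0.606, 0.795, 0.001]
ft_force: [2.8, 0.2, 4.8]
gripper_width: 0.107
finger_force: 59.3
```

step_arm(plan=[{"tx": 0,"ty": -0.03,"tz": 0,"rx": 0,"ry": 0,"rz": 0,"jaw": -1},{"tx": 0,"ty": -0.07,"tz": 0,"rx": 0,"ry": 0,"rz": 0,"jaw": -1},{"tx": 0,"ty": -0.11,"tz": 0,"rx": 0,"ry": 0,"rz": 0,"jaw": -1},{"tx": 0,"ty": -0.15,"tz": 0,"rx": 0,"ry": 0,"rz": 0,"jaw": -1},{"tx": 0,"ty": -0.175,"tz": 0,"rx": 0,"ry": 0,"rz": 0,"jaw": -1},{"tx": 0,"ty": -0.185,"tz": 0,"rx": 0,"ry": 0,"rz": 0,"jaw": -1},{"tx": 0,"ty": -0.188,"tz": 0,"rx": 0,"ry": 0,"rz": 0,"jaw": -1},{"tx": 0,"ty": -0.188,"tz": 0,"rx": 0,"ry": 0,"rz": 0,"jaw": -1}])

```text
time_s: 11.05
position: [0.5565, 0.0705, 0.2833]
tool_rot: [0.005, 0.606, 0.795, 0.006]
ft_force: [16.2, 5.7, -2.7]
gripper_width: 0.103
finger_force: 59.7
```

```bash
python3 -c "
from h import *
d=bot.read_state()['position']-np.array([.6052,.0841,.2831]);print(d[0]*.9636+d[1]*.2672,bot.read_state()['ft_force'])"
```

```text
-0.050602726752531524 [16.16095379  5.71417837 -2.69060222]
```

step_arm(plan=[{"tx": 0,"ty": -0.01,"tz": 0,"rx": 0,"ry": 0,"rz": 0,"jaw": -1},{"tx": 0,"ty": -0.02,"tz": 0,"rx": 0,"ry": 0,"rz": 0,"jaw": -1},{"tx": 0,"ty": -0.02,"tz": 0,"rx": 0,"ry": 0,"rz": 0,"jaw": -1},{"tx": 0,"ty": -0.02,"tz": 0,"rx": 0,"ry": 0,"rz": 0,"jaw": -1}])

```text
time_s: 11.45
position: [0.5555, 0.0702, 0.2834]
tool_rot: [0.009, 0.606, 0.795, 0.011]
ft_force: [28.1, 9.6, -9.8]
gripper_width: 0.102
finger_force: 59.4
```

```bash
python3 - <<'E'
from boxfit import *
d=bot.read_state()['position']-np.array([.6052,.0841,.2831]);print(d[0]*.9636+d[1]*.2672,bot.read_state()['ft_force'])
b=bot.camera('side')
o=cv2.resize(b[:,:,::-1],None,fx=6,fy=6,interpolation=2)
p=[.5266,.0619,.2702]
for u in (proj('side',w(p,dense(rect(0,.022,.038,.195))))+.5)*6: cv2.circle(o,(int(u[0]),int(u[1])),0,(255,0,255),-1)
u=proj('side',[(.5266,.0619,.2)])[0]*6
cv2.imwrite('pics/sh.png',o[int(u[1])-250:int(u[1])+250,int(u[0])-400:int(u[0])+200])
E
```

```text
-0.051554622768371625 [28.08789485  9.56461486 -9.81034674]
```

View pics/sh.png

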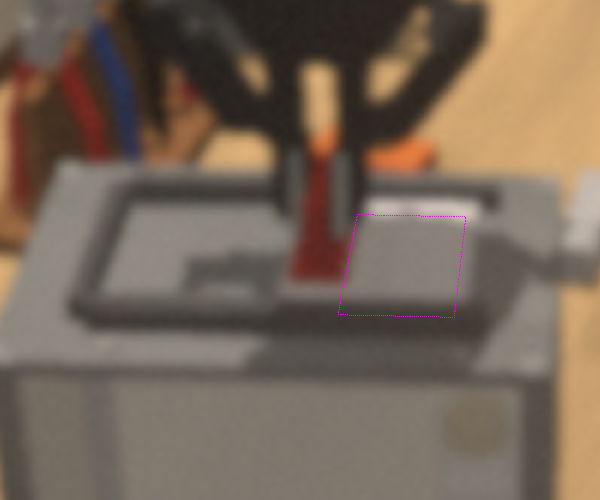

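The plate covers the whole slot quad and the tab sits at the slot's +x edge. A 28 N pull no longer moves it, so it is on its end stop. I relax the pull, release, and withdraw upward.

step_arm(plan=[{"tx": 0,"ty": 0.012,"tz": 0,"rx": 0,"ry": 0,"rz": 0,"jaw": -1},{"tx": 0,"ty": 0.02,"tz": 0,"rx": 0,"ry": 0,"rz": 0,"jaw": -1},{"tx": 0,"ty": 0.02,"tz": 0,"rx": 0,"ry": 0,"rz": 0,"jaw": -1},{"tx": 0,"ty": 0.02,"tz": 0,"rx": 0,"ry": 0,"rz": 0,"jaw": 0.2},{"tx": 0,"ty": 0.02,"tz": 0,"rx": 0,"ry": 0,"rz": 0,"jaw": 0.2},{"tx": 0,"ty": 0.02,"tz": 0,"rx": 0,"ry": 0,"rz": 0,"jaw": 0.2},{"tx": 0,"ty": 0.02,"tz": 0,"rx": 0,"ry": 0,"rz": 0,"jaw": 0.2},{"tx": 0,"ty": 0.02,"tz": -0.1,"rx": 0,"ry": 0,"rz": 0,"jaw": 0.2},{"tx": 0,"ty": 0.02,"tz": -0.25,"rx": 0,"ry": 0,"rz": 0,"jaw": 0.2},{"tx": 0,"ty": 0.02,"tz": -0.4,"rx": 0,"ry": 0,"rz": 0,"jaw": 0.2},{"tx": 0,"ty": 0.02,"tz": -0.5,"rx": 0,"ry": 0,"rz": 0,"jaw": 0.2},{"tx": 0,"ty": 0.02,"tz": -0.5,"rx": 0,"ry": 0,"rz": 0,"jaw": 0.2}])

```text
time_s: 12.7
position: [0.5511, 0.0689, 0.4375]
tool_rot: [0.004, 0.606, 0.795, 0.003]
ft_force: [0.4, 0.3, -0.0]
gripper_width: 0.601
finger_force: 0.0
```

```bash
python3 - <<'E'
from boxfit import *
b=bot.camera('side')
# red tab in slot frame, same measure before/after
for im in(cv2.imread('pics/side0.png')[:,:,::-1].copy(),b):
    h=cv2.cvtColor(im,cv2.COLOR_RGB2HSV);k=cv2.inRange(h,(0,150,60),(6,255,255));m=np.zeros_like(k);m[165:200,238:300]=1;k*=m
    ys,xs=np.nonzero(k);P=at_z('side',(xs.mean(),ys.mean()),.214);d=P[:2]-[.5266,.0619]
    print(len(xs),(d@[.9636,.2672]).round(4),(d@[-.2672,.9636]).round(4))
print([ (px(r),r['conf']) for r in bot.pinpoint('open_tin_mid','side')])
cv2.imwrite('pics/end.png',cv2.resize(b[130:290,190:410],(800,582),interpolation=2)[:,:,::-1])
s=bot.read_state();print(s['time_s'],s['ft_force'])
E
```

```text
103 0.0867 -0.0003
79 0.0309 0.0027
[(array([349.12, 161.32]), 0.9), (array([279.616, 185.8  ]), 0.59)]
12.8 [ 0.0228763   0.01546234 -0.31675194]
```

View pics/end.png

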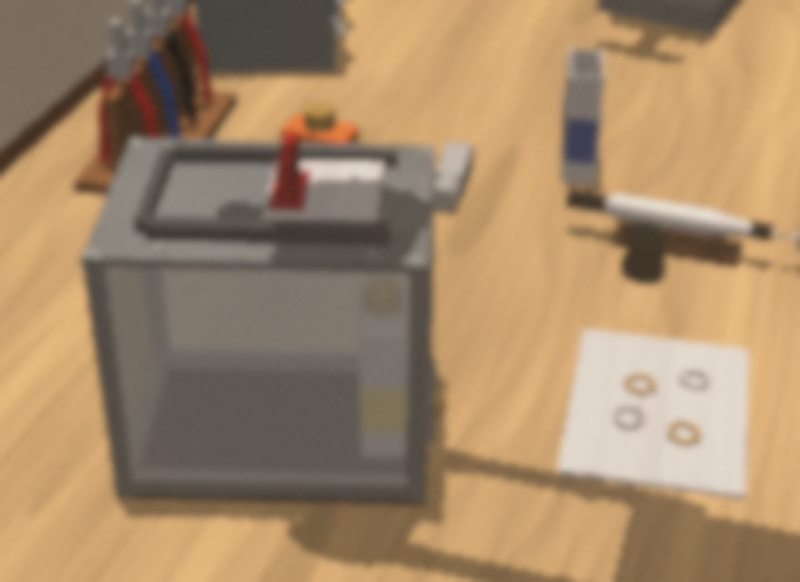

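The tab has travelled 55.8 mm, which is fully shut. The tin stands inside the box with its cap at (382,292), the open tin is unmoved, and the robot is clear.

```bash
python3 -c "
from workcell import bot
print(bot.job_done())"
```

```text
the job is handed in; nothing more can be done
None
```

The capped, yellow-banded tin is inside the scrap box with the flap shut behind it and the shutter drawn fully across (about 56 mm, on its stop); I saw nothing else disturbed, and the job is handed in at about 12.8 s.

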